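# Set out the carving template on the turntable

## Robot

A 6-joint arm with a two-finger parallel gripper is mounted at the origin on the work surface. World frame = base frame: x ahead of the robot, y to its left, z up, the work surface at z = 0. Lengths are in m, angles in degrees, forces in N, time in s.
With the tool pointing down it reaches from about 0.25 to 0.725 m from the base axis. Payload 9.7 kg.
Tool frame: the origin (TCP) lies midway between the tips of the shut fingers; the grasp point (between the pads) lies 19 mm behind it; z points along the fingers, y is the line along which they close (so a half turn about z gives the same grasp; the last joint's range is limited). The gripper opens to 85 mm and grips with 20 to 120 N. Pads are 22 mm wide; open, the fingers measure 114 mm over their backs; the gripper's body (76 mm by 85 mm) begins 54 mm behind the grasp point. The pads swing forward as they close: fully open they stand 13 mm farther back than shut.
Start: joints at [63.197, 4.979, 10.078, 95.1, 0, 90], TCP at [0.248, 0.491, 0.201] pointing down, gripper open.
Joint ranges: [-179.16, 179.16], [-48.56, 103.87], [-65.8, 70.77], [-126.05, 130.52], [-82.76, 87.17], [-180, 180]. Speed limits (degrees/s): [127.2, 127.2, 147.25, 180, 180, 180].

## Interface

Orientations are given as [roll, pitch, yaw] about the fixed x, y, z axes, in that order (R = Rz(yaw) Ry(pitch) Rx(roll)).
In Python, from workcell import bot gives the robot as it stands.
- The arm moves only by the shell command python3 -m crank 'ROWS' [FORCE]. ROWS is JSON, a list of rows, each an object with "gripper": the finger opening in mm, from 0 to 85.4; "travel": the shift along the tool's x, y, z in mm, a list of three; "twist": the turn, a rotation vector about the tool's x, y, z in rad, a list of three. In form: [{"gripper": gripper, "travel": [tx, ty, tz], "twist": [rx, ry, rz]}, ...]. A call has 1 to 12 rows; each row shifts and turns the commanded pose from where the row before left it, along the tool's axes as they then stand; what a row does not reach is not made up. A row lasts 1/8 s, in which the tool goes at most 62.5 mm and 10.7 degrees, less where a joint would pass 70% of its speed; a pose out of reach is approached as far as the arm can. A call is refused whole if a number of a shift passes 62.5 or a number of a turn 0.188, either way. A call with a gripper value outside its range is refused whole. The fingers move at their own pace and stop on an object; FORCE is the grip in N (left out, the last holds). Time passes only in rows, so rows that do not move let the fingers close. It gives the time, the measured TCP pose, the force, the opening and the grip force at its end, in the units of the state.
- bot.get_obs(): the state, without advancing time (a new reading comes with each control period).
- bot.camera(name): name is "side" or "top" or "wrist"; returns the picture (400x640x3 uint8, red, green, blue); there is no depth.
- bot.calibration(name): a dict with "vfov" (degrees; the focal length in pixels is half the picture's height over the tangent of half this angle, whatever the lens; pixels are square), "cx", "cy" (the principal point, pixels), "camera_from_world" (4x4, takes a point from world to camera coordinates). Camera axes: x right, y down, z forward; pixel columns grow to the right and rows downward; lengths in m; the calibration is good to about 2 mm. A picture is of the moment at which its call begins: read the wrist's pose just before it. calibration takes no time and is no camera call; for the wrist camera it gives the pose at the moment of the call.
- bot.job_done(): hands the job in; it is judged then, once.
The state is a dict: "time": time; "q": joint angles; "qd": joint speeds; "joint_efforts": joint torques, N m; "ee_pos": TCP position; "tcp_rot": TCP orientation; "wrist_force": force on the tool from outside, world axes, zero at the start; "torque": the same for the moment, N m; "opening": finger opening in m; "grasp_force": force on a finger pad.
Only numpy, scipy, OpenCV 4.12 (cv2) and the standard library are available. Lean on these libraries where they do the work, as an engineer would, in place of code of your own. Each camera call takes 0.05 s, during which the arm holds its last target. There are 200 camera calls.

## Task

Clear the carving turntable first: lift the yellow-handled gouge off it and lay it flat in the empty green tool tray. Then lift the gripped end of the red-handled template, tilt it out of the deep wooden bin past the half-shelf, and set it down flat and centred on the turntable, grip upwards. Do not drop either thing, and leave everything else where it is.

Things in the scene. Friction and masses are not known exactly. Their poses are not given: they have to be found in the camera images.
- bin: Fixed dark wooden box with brass corners. Outside 200 (its x) x 116 (y) x 104 high; walls and floor 8 thick: inside 184 x 100 x 96 deep. Origin: centre of the underside, on the bench; x along the bin towards its open end, which points to the right as seen from the robot (-y), give or take 30 degrees; z up. The -x end is half covered (see bin_shelf).
- bin_shelf (a point): Middle of the free edge of the bin's fixed half-shelf: at bin x -22, 73 above the bench. The shelf, 6 thick (underside 70, top 76 above the bench), fills the full inner width from the bin's -x wall to this edge. The other 114 mm of the bin's length, towards +x, is open above.
- template_grip (a point): Centre of the template's red upright grip board, which is 18 thick (template x) x 60 wide (y) and rises 55 above the plate's top. This point is 40 above the plate's underside and 26 towards +x from the plate's middle. Axes as the template's: x along it, z up through the grip.
- template: The template: pale plywood plate 150 (x) x 80 (y) x 10 thick, about 0.2 kg, with the red grip. Origin: middle of the plate's underside. At the start it lies flat on the bin's floor, grip upwards under the bin's open end, its -x end under the half-shelf; its x axis agrees with the bin's within 2 degrees.
- turntable: Fixed foot of the turntable with its wooden disc of 220 diameter on top, which spins freely about the vertical axis with almost no friction. Origin: on the bench, on the axis.
- turntable_top (a point): Centre of the disc's top face, 66 above the bench, z up.
- gouge_grip (a point): Yellow-handled gouge, 195 long, 0.1 kg; starts lying on the turntable in any direction. Octagonal handle 30 across flats, 115 long; steel blade (9 wide, last 20 mm 14 wide) along +x. This point: on the handle's axis near the balance point, 15 above what it lies on, 72 from the butt, 42 from the handle's front, 122 from the tip; x to the tip; z may turn as it rolls.
- gouge_tip (a point): Tip of the yellow gouge's blade.
- gouge: The same gouge: origin 15 behind gouge_grip along its x, at the handle's underside.
- tray: The EMPTY green tool tray, fixed: outside 250 (x) x 94 (y) x 21 high, walls and floor 5 thick. Origin: centre of the underside, on the bench; x along it. Either of the two tray places.
- full_tray: The other, identical green tray, which holds the dark gouge; fixed. Leave.
- spare_gouge: Dark-handled gouge of the same shape in the other tray. Leave.
- stone: Grey sharpening stone 45 x 85 x 18 on the bin's half-shelf (its top is 94 above the bench). Leave.
- mallet: Wooden carver's mallet standing on its head, 210 high, 88 across. Leave.
- oil: Amber oil bottle, 60 across, 130 high. Leave.
- wax_tin: Brass tin 80 across, 50 high. Leave.
- mug: Blue mug 72 across, 85 high. Leave.
- relief: Carved wooden block 130 x 190 x 56 high. Leave.
- offcut: Wood offcut 50 x 160 x 35 high. Leave.

How it is judged:
By the outcome, as a careful person would: the job done as asked, in the order asked, and still so for the second after the job is handed in, with the robot touching nothing.
It also fails if it takes over 54 s, if anything falls off the work surface, if the arm or the gripper's body presses on something with over 40 N, if the wrist force passes 120 N, or if a joint passes its speed limit or range.

## Working session

There is one attempt and no reset: what is moved stays moved. The work goes in short steps, Python scripts to look and compute and a shell command to move; the robot and the scene stay as the last step left them, time stands still between calls to the robot, and variables do not carry over. Pictures are saved under pics/ and viewed, at most 10 in all, crops included, and the job is handed in when it is done.

```bash
ls; mkdir -p pics
python3 - <<'E'
from workcell import bot
import cv2,numpy as np
for n in("top","side"):
    im=bot.camera(n); cv2.imwrite(f"pics/{n}0.png",im[...,::-1])
    c=bot.calibration(n); print(n,c["vfov"],c["cx"],c["cy"]); print(np.round(c["camera_from_world"],3))
print(bot.get_obs())
E
```

```text
pics
top 56.18941461081087 325.1172094386315 204.78054476023945
[[ 0.055 -0.999 -0.002 -0.014]
 [-0.977 -0.053 -0.208  0.59 ]
 [ 0.208  0.013 -0.978  0.932]
 [ 0.     0.     0.     1.   ]]
side 54.163883122701726 318.2659946028579 194.54157482180057
[[ 0.831 -0.557 -0.01  -0.481]
 [-0.382 -0.557 -0.738  0.298]
 [ 0.405  0.617 -0.675  0.819]
 [ 0.     0.     0.     1.   ]]
{'time': 0.1, 'q': array([ 6.31965135e+01,  5.00914388e+00,  1.00386836e+01,  9.50993485e+01,
       -1.37922167e-03,  8.99984900e+01]), 'qd': array([ 0.0060976 , -0.08913397,  0.11020449,  0.11438683,  0.06110034,
        0.04129376]), 'joint_efforts': array([-4.06958998e-04, -5.21558475e+01,  4.65654123e+01,  1.60465355e-02,
       -5.50459765e-05,  1.41775754e-06]), 'ee_pos': array([0.24791024, 0.49068781, 0.20003974]), 'tcp_rot': array([-1.79930191e+02,  1.37738083e-03,  1.53198025e+02]), 'wrist_force': array([-0.39766726,  0.27427008, -0.6976387 ]), 'torque': array([-0.00694288, -0.01977143, -0.00825122]), 'grasp_force': 0.0, 'opening': 0.08513833539972972}
```

View pics/top0.png

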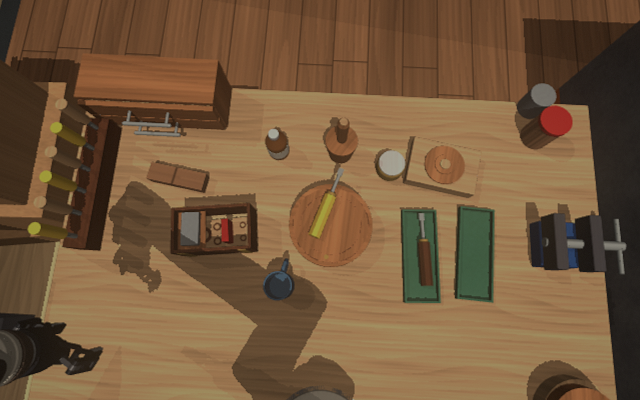

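View pics/side0.png

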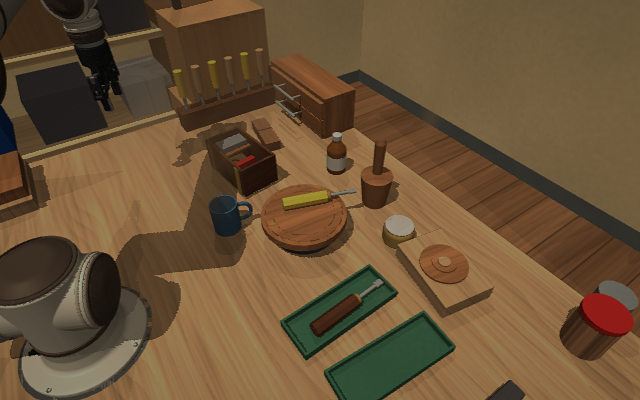

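Top view: the gouge's handle runs from its butt at (316,237) to its front at (333,195), with the tip at (339,168). The empty tray is the right one, centred near (475,253). The bin spans (172..257, 206..255), with the red grip at (227,231). The disc is centred near (331,223). I'll enlarge this area next.

```bash
cat > h.py <<'E'
import numpy as np,cv2
from workcell import bot
from scipy.spatial.transform import Rotation as R
def cal(n):
    c=bot.calibration(n); return 200/np.tan(np.radians(c["vfov"]/2)),c["cx"],c["cy"],np.array(c["camera_from_world"])
def back(n,u,v,z,c=None):
    f,cx,cy,T=c or cal(n); d=T[:3,:3].T@np.array([(u-cx)/f,(v-cy)/f,1]); o=-T[:3,:3].T@T[:3,3]
    return o+d*(z-o[2])/d[2]
def proj(n,p,c=None):
    f,cx,cy,T=c or cal(n); q=T[:3,:3]@np.asarray(p)+T[:3,3]; return np.array([f*q[0]/q[2]+cx,f*q[1]/q[2]+cy])
E
python3 - <<'E'
from h import *
im=cv2.imread("pics/top0.png")
cv2.imwrite("pics/crop1.png",cv2.resize(im[155:305,165:380],None,fx=3.7,fy=3.7,interpolation=cv2.INTER_CUBIC))
for nm,u,v,z in[("butt",316,237,.081),("front",333,195,.081),("tip",339,168,.081),("discL",289,223,.066),("discR",373,223,.066),("discT",331,181,.066),("discB",331,266,.066),
 ("trayTL",460,206,.021),("trayTR",494,207,.021),("trayBR",493,301,.021),("trayBL",457,297,.021),("binTL",171,208,.104),("binTR",254,205,.104),("binBR",257,249,.104),("binBL",171,253,.104),("grip",227,231,.07)]:
    print(nm,np.round(back("top",u,v,z),3))
E
```

```text
butt [0.501 0.036 0.081]
front [ 0.613 -0.002  0.081]
tip [ 0.688 -0.014  0.081]
discL [0.535 0.109 0.066]
discR [ 0.547 -0.11   0.066]
discT [0.655 0.006 0.066]
discB [ 0.43  -0.006  0.066]
trayTL [ 0.616 -0.354  0.021]
trayTR [ 0.618 -0.448  0.021]
trayBR [ 0.365 -0.435  0.021]
trayBL [ 0.37  -0.341  0.021]
binTL [0.552 0.407 0.104]
binTR [0.571 0.198 0.104]
binBR [0.46  0.18  0.104]
binBL [0.439 0.391 0.104]
grip [0.505 0.268 0.07 ]
```

View pics/crop1.png

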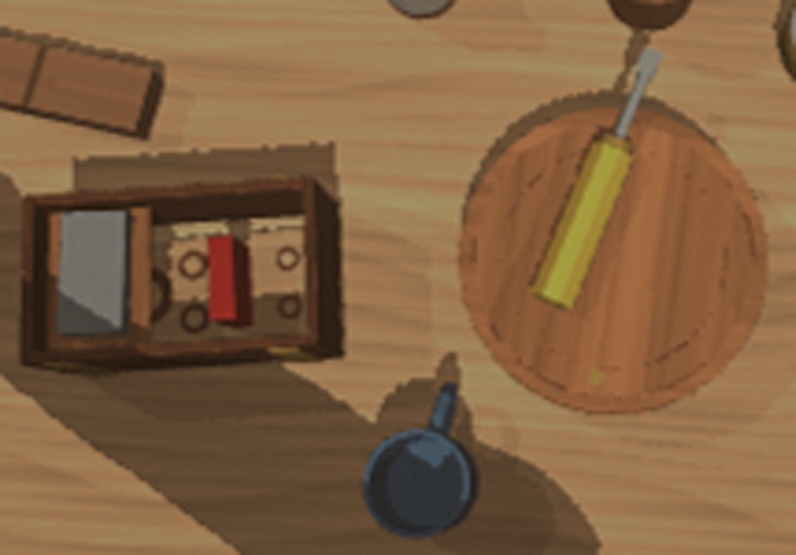

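The crop shows the butt at (554,298), the handle front at (617,143) and the tip at (652,58). The disc spans 460..768 across and 105..413 down. The bin rim corners are (25,197), (310,180), (318,350) and (22,362). The grip's top face runs from (208,238) to (240,322), the shelf edge is at x≈150, and the stone's near edge is at x≈128.

Run:
```python
from h import *
C=cal("top"); b=lambda u,v,z: back("top",165+u/3.7,155+v/3.7,z,C)[:2]
bu,fr,tip=b(554,298,.081),b(617,143,.081),b(652,58,.075)
d=(fr-bu); print("handle len",np.linalg.norm(d),"tot",np.linalg.norm(tip-bu),"heading",np.degrees(np.arctan2(d[1],d[0])),np.degrees(np.arctan2(*(tip-bu)[::-1])))
print("gouge_grip",bu+d/np.linalg.norm(d)*72, fr-d/np.linalg.norm(d)*42)
print("disc",b(614,260,.066),b(460,260,.066),b(768,260,.066))
k=np.array([b(25,197,.104),b(310,180,.104),b(318,350,.104),b(22,362,.104)])
print("bin",k.mean(0),[np.linalg.norm(k[i]-k[i-1]).round(3) for i in range(4)],[np.degrees(np.arctan2(*(q)[::-1])).round(1) for q in(k[1]-k[0],k[2]-k[3])])
g=np.array([b(208,238,.073),b(234,238,.073),b(240,322,.073),b(213,322,.073)]); print("grip",g.mean(0),[np.linalg.norm(g[i]-g[i-1]).round(3) for i in range(4)],g[3]-g[0])
print("shelf",b(150,277,.076),"stone edge",b(128,272,.094))
print(bot.get_obs()["time"])
```

```text
handle len 0.11866857796616816 tot 0.18812506380359162 heading -18.605040779283332 -18.560196884173408
gouge_grip [ 68.74155647 -22.93141912] [-39.18837585  13.40158731]
disc [ 5.35375650e-01 -4.75640162e-04] [0.52945386 0.10812736] [ 0.54129526 -0.10903861]
bin [0.50534519 0.30053084] [np.float64(0.113), np.float64(0.195), np.float64(0.117), np.float64(0.198)] [np.float64(-83.4), np.float64(-84.6)]
grip [0.50549222 0.2713393 ] [np.float64(0.06), np.float64(0.018), np.float64(0.06), np.float64(0.019)] [-0.05872123 -0.01012177]
shelf [0.50422096 0.32208986] stone edge [0.50456607 0.33160413]
0.1
```

```bash
cat >> h.py <<'E'
def rpy(o): return R.from_euler("xyz",o["tcp_rot"],degrees=True)
def go(p,e):
    o=bot.get_obs(); A=rpy(o); B=R.from_euler("xyz",e,degrees=True)
    print("travel mm",np.round(A.inv().apply(np.array(p)-o["ee_pos"])*1000,1),"twist rad",np.round((A.inv()*B).as_rotvec(),3),"t",round(o["time"],2))
E
python3 -m crank '[{"gripper":60,"travel":[-42.2,-23.1,0],"twist":[0,0,0]},{"gripper":60,"travel":[-42.2,-23.1,0],"twist":[0,0,0]},{"gripper":60,"travel":[-42.2,-23.1,0],"twist":[0,0,0]},{"gripper":60,"travel":[-42.2,-23.1,0],"twist":[0,0,0]},{"gripper":60,"travel":[-42.2,-23.1,0],"twist":[0,0,0]},{"gripper":60,"travel":[-42.2,-23.1,0],"twist":[0,0,0]},{"gripper":60,"travel":[-42.2,-23.1,0],"twist":[0,0,0]},{"gripper":60,"travel":[-42.2,-23.1,0],"twist":[0,0,0]},{"gripper":60,"travel":[-42.2,-23.1,0],"twist":[0,0,0]},{"gripper":60,"travel":[-42.2,-23.1,0],"twist":[0,0,0]},{"gripper":60,"travel":[-42.2,-23.1,0],"twist":[0,0,0]},{"gripper":60,"travel":[-42.2,-23.1,0],"twist":[0,0,0]}]'
```

```text
time: 1.6
ee_pos: [0.5756, 0.0137, 0.2003]
tcp_rot: [-180.0, -0.0, 153.2]
wrist_force: [-0.1, 0.9, -0.5]
opening: 0.06
grasp_force: 0.0
```

```bash
python3 -m crank '[{"gripper":60,"travel":[0,0,0],"twist":[0,0,0.177]},{"gripper":60,"travel":[0,0,0],"twist":[0,0,0.177]},{"gripper":60,"travel":[0,0,0],"twist":[0,0,0.177]},{"gripper":60,"travel":[0,0,0],"twist":[0,0,0.177]},{"gripper":60,"travel":[0,0,0],"twist":[0,0,0.177]},{"gripper":60,"travel":[0,0,0],"twist":[0,0,0.177]},{"gripper":60,"travel":[0,0,0],"twist":[0,0,0.177]},{"gripper":60,"travel":[0,0,0],"twist":[0,0,0.177]},{"gripper":60,"travel":[0,0,0],"twist":[0,0,0.177]},{"gripper":60,"travel":[0,0,0],"twist":[0,0,0.177]}]' ; python3 -m crank '[{"gripper":60,"travel":[0,0,0],"twist":[0,0,0.177]},{"gripper":60,"travel":[0,0,0],"twist":[0,0,0.177]},{"gripper":60,"travel":[0,0,0],"twist":[0,0,0.177]},{"gripper":60,"travel":[0,0,0],"twist":[0,0,0.177]},{"gripper":60,"travel":[0,0,0],"twist":[0,0,0.177]},{"gripper":60,"travel":[0,0,0],"twist":[0,0,0.177]},{"gripper":60,"travel":[0,0,0],"twist":[0,0,0.177]},{"gripper":60,"travel":[0,0,0],"twist":[0,0,0]}]'
python3 - <<'E'
from h import *
im=bot.camera("wrist"); cv2.imwrite("pics/w1.png",im[...,::-1]); np.savez("w1.npz",**{k:v for k,v in bot.calibration("wrist").items()})
go([.575,.015,.067],[180,0,-18.6])
for p in [(.501,.041,.081),(.575,.015,.081),(.616,.001,.081),(.688,-.022,.081)]: print(proj("wrist",p))
E
```

```text
time: 2.85
ee_pos: [0.5748, 0.0151, 0.2002]
tcp_rot: [-180.0, 0.0, 51.4]
wrist_force: [-1.1, -0.2, 0.1]
opening: 0.06
grasp_force: 0.0
time: 3.85
ee_pos: [0.5622, -0.0819, 0.2003]
tcp_rot: [-175.8, 0.6, -10.5]
wrist_force: [0.2, 0.4, -0.3]
opening: 0.06
grasp_force: 0.0
travel mm [ -3.5 -86.1 140.1] twist rad [-0.072  0.015  0.143] t 3.9
[232.86155814 256.44169262]
[238.04771534 190.02309932]
[240.87335552 149.05427034]
[244.83966212  68.72170009]
```

View pics/w1.png

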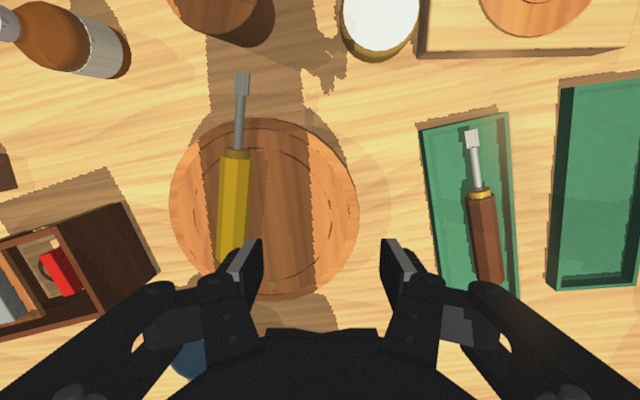

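The wrist picture shows the handle's front at (235,152), its tip at (241,75) and its visible butt end near (230,255). My predictions were (241,149), (245,69) and (233,256), so they agree to a few mm. The tool has drifted about 97 mm in -y, so I'll check the joints.

```bash
python3 -m crank '[{"gripper":60,"travel":[0,0,0],"twist":[0,0,0]}]'
python3 - <<'E'
from h import *
o=bot.get_obs();print(np.round(o["q"],1),np.round(o["qd"],1)); go([.575,.015,.2],[180,0,-18.6])
c=dict(np.load("w1.npz")); C=(200/np.tan(np.radians(c["vfov"]/2)),c["cx"],c["cy"],c["camera_from_world"])
for u,v in[(235,152),(241,75),(234,153),(232,220)]: print(back("wrist",u,v,.081,C)[:3])
E
```

```text
time: 4.03
ee_pos: [0.5629, -0.0783, 0.2006]
tcp_rot: [-175.8, 0.6, -10.2]
wrist_force: [0.5, 0.3, 0.4]
opening: 0.0602
grasp_force: 0.0
[-10.2   8.1  13.4  95.9   4.2 179.9] [ 1.  -0.   0.1  0.   0.   0. ]
travel mm [ -4.6 -93.7   7.5] twist rad [-0.072  0.015  0.147] t 4.03
[0.61418626 0.00779356 0.081     ]
[ 0.68339754 -0.01696546  0.081     ]
[0.61338678 0.009089   0.081     ]
[0.54350363 0.03039054 0.081     ]
```

```bash
python3 -m crank '[{"gripper":60,"travel":[-2,-47,4],"twist":[-0.072,0.015,-0.05]},{"gripper":60,"travel":[-2,-47,4],"twist":[0,0,-0.1]},{"gripper":60,"travel":[0,0,0],"twist":[0,0,-0.177]},{"gripper":60,"travel":[0,0,0],"twist":[0,0,-0.177]},{"gripper":60,"travel":[0,0,0],"twist":[0,0,-0.177]},{"gripper":60,"travel":[0,0,0],"twist":[0,0,-0.177]},{"gripper":60,"travel":[0,0,0],"twist":[0,0,-0.177]},{"gripper":60,"travel":[0,0,0],"twist":[0,0,-0.177]},{"gripper":60,"travel":[0,0,0],"twist":[0,0,-0.177]},{"gripper":60,"travel":[0,0,0],"twist":[0,0,-0.177]},{"gripper":60,"travel":[0,0,0],"twist":[0,0,-0.177]},{"gripper":60,"travel":[0,0,0],"twist":[0,0,-0.177]}]'; python3 -m crank '[{"gripper":60,"travel":[0,0,0],"twist":[0,0,-0.177]},{"gripper":60,"travel":[0,0,0],"twist":[0,0,-0.177]},{"gripper":60,"travel":[0,0,0],"twist":[0,0,-0.177]},{"gripper":60,"travel":[0,0,0],"twist":[0,0,-0.177]},{"gripper":60,"travel":[0,0,0],"twist":[0,0,-0.177]},{"gripper":60,"travel":[0,0,0],"twist":[0,0,-0.177]},{"gripper":60,"travel":[0,0,0],"twist":[0,0,0]}]'
python3 - <<'E'
from h import *
go([.575,.017,.067],[180,0,161]); print(np.round(bot.get_obs()["q"],1))
E
```

```text
time: 5.52
ee_pos: [0.57, -0.0027, 0.1969]
tcp_rot: [179.4, -0.7, 102.0]
wrist_force: [0.5, 0.1, 0.4]
opening: 0.0601
grasp_force: 0.0
time: 6.4
ee_pos: [0.57, -0.003, 0.1969]
tcp_rot: [179.1, 0.2, 162.5]
wrist_force: [0.5, 0.5, 0.4]
opening: 0.0599
grasp_force: 0.0
travel mm [  1.7  18.4 130.2] twist rad [0.016 0.003 0.026] t 6.4
[-0.8  7.2 12.  94.4  0.8 16.8]
```

```bash
python3 -m crank '[{"gripper":55,"travel":[1.7,18.4,30],"twist":[0.016,0.003,0.026]},{"gripper":55,"travel":[0,0,35],"twist":[0,0,0]},{"gripper":55,"travel":[0,0,30],"twist":[0,0,0]},{"gripper":55,"travel":[0,0,20],"twist":[0,0,0]},{"gripper":55,"travel":[0,0,15],"twist":[0,0,0]},{"gripper":55,"travel":[0,0,0],"twist":[0,0,0]}]'; python3 -m crank '[{"gripper":20,"travel":[0,0,0],"twist":[0,0,0]},{"gripper":10,"travel":[0,0,0],"twist":[0,0,0]},{"gripper":10,"travel":[0,0,0],"twist":[0,0,0]},{"gripper":10,"travel":[0,0,0],"twist":[0,0,0]},{"gripper":10,"travel":[0,0,0],"twist":[0,0,0]}]' 40
```

```text
time: 7.15
ee_pos: [0.5737, 0.0146, 0.0664]
tcp_rot: [-180.0, -0.1, 160.8]
wrist_force: [0.1, 0.0, 0.4]
opening: 0.0552
grasp_force: 0.0
time: 7.78
ee_pos: [0.5743, 0.0142, 0.0674]
tcp_rot: [180.0, 0.0, 160.9]
wrist_force: [-0.3, -0.8, 0.2]
opening: 0.01
grasp_force: 0.0
```

Run:
```python
from h import *
im=bot.camera("wrist"); im2=bot.camera("top")
a=cv2.resize(im[...,::-1],None,fx=.8,fy=.8); b=cv2.resize(im2[150:310,240:440,::-1],None,fx=1.6,fy=1.6)
k=np.zeros((600,640,3),np.uint8); k[:320,:512]=a; k[320:576,:320]=b[:256]; cv2.imwrite("pics/w2.png",k)
```

```text
(no output)
```

View pics/w2.png

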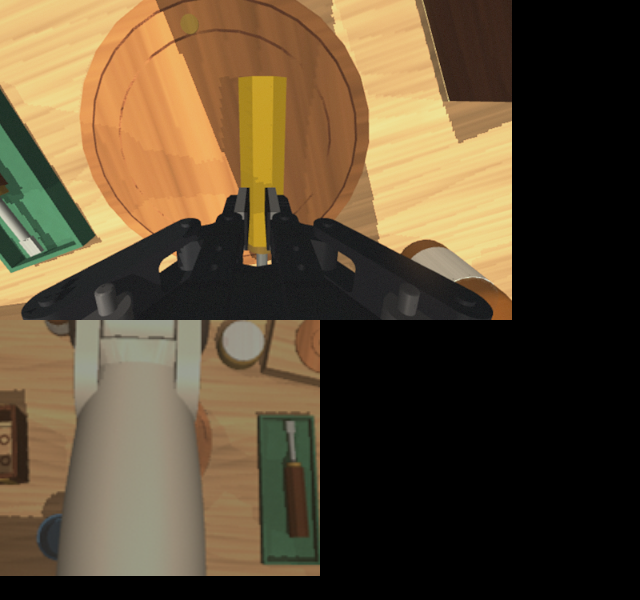

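The wrist picture (scaled 0.8) shows the butt at (262,76) and the handle edges at x=239 and 287. The closed-in fingers sit at y 190..250, with a narrow yellow strip between them. I'll project known points to see whether the fingers are above or around the handle.

Run:
```python
from h import *
C=cal("wrist"); o=bot.get_obs(); A=rpy(o); T=o["ee_pos"]
print(C[:3],"cam in tool",A.inv().apply(-C[3][:3,:3].T@C[3][:3,3]-T), "cam z in tool",A.inv().apply(C[3][2,:3]))
pr=lambda p: np.round(proj("wrist",p,C)*.8)
for z in(0,-.01,-.019,-.03): print("tool z",z,pr(T+A.apply([0,.005,z])),pr(T+A.apply([0,-.005,z])),pr(T+A.apply([-.011,.005,z])),pr(T+A.apply([.011,.005,z])))
for zz in(.081,.096): print(zz,back("wrist",262/.8,76/.8,zz,C),"width@y120",np.linalg.norm(back("wrist",239/.8,150,zz,C)-back("wrist",287/.8,150,zz,C)), back("wrist",263/.8,150,zz,C))
print(o["opening"],o["grasp_force"],o["wrist_force"])
```

```text
(np.float64(291.10810819511613), 321.0282876902532, 200.90455844616568) cam in tool [ 0.06613314 -0.00079273 -0.17358855] cam z in tool [-2.60366874e-01  4.80565605e-04  9.65509638e-01]
tool z 0 [264. 184.] [251. 184.] [264. 197.] [264. 171.]
tool z -0.01 [264. 189.] [251. 189.] [264. 202.] [265. 175.]
tool z -0.019 [265. 194.] [251. 194.] [265. 208.] [265. 179.]
tool z -0.03 [265. 200.] [250. 200.] [265. 215.] [266. 185.]
0.081 [0.49964201 0.04284423 0.081     ] width@y120 0.03258559183764286 [0.52653592 0.03441581 0.081     ]
0.096 [0.50074135 0.04211372 0.096     ] width@y120 0.02952739476565651 [0.52511123 0.03447631 0.096     ]
0.009947075109644116 0.0 [ 0.90110461 -0.00963157  0.24713229]
```

Run:
```python
from h import *
im=bot.camera("wrist"); cv2.imwrite("pics/w3.png",cv2.resize(im[180:340,220:430,::-1],None,fx=3.7,fy=3.7,interpolation=cv2.INTER_CUBIC))
o=bot.get_obs();print(o["time"],o["opening"],o["grasp_force"],o["ee_pos"])
```

```text
7.925 0.010173115478438964 0.0 [0.57421271 0.01422336 0.06728612]
```

View pics/w3.png

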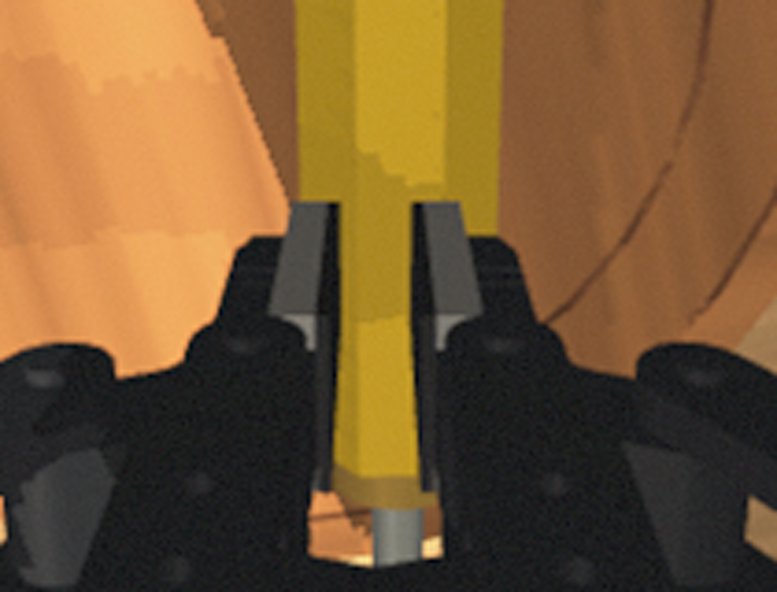

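The crop shows the pads lying over the handle, with the pad tip row at crop y≈205. That puts the tips about 30 mm short of the stated TCP, just above the handle, so they closed on air. I'll open, shift and descend in small steps while watching the force.

```bash
python3 -m crank '[{"gripper":60,"travel":[0,0,-5],"twist":[0,0,0]},{"gripper":60,"travel":[6,4,0],"twist":[0,0,0]},{"gripper":60,"travel":[0,0,0],"twist":[0,0,0]},{"gripper":60,"travel":[0,0,0],"twist":[0,0,0]},{"gripper":60,"travel":[0,0,8],"twist":[0,0,0]},{"gripper":60,"travel":[0,0,8],"twist":[0,0,0]},{"gripper":60,"travel":[0,0,0],"twist":[0,0,0]}]'
python3 - <<'E'
from h import *
im=bot.camera("wrist"); cv2.imwrite("pics/w4.png",cv2.resize(im[120:340,180:470,::-1],None,fx=2.7,fy=2.7,interpolation=cv2.INTER_CUBIC))
C=cal("wrist"); o=bot.get_obs(); A=rpy(o); T=o["ee_pos"]
pr=lambda p: np.round((proj("wrist",p,C)-[180,120])*2.7)
for z in(0,-.01,-.02,-.03,-.04): print("tool z",z,pr(T+A.apply([.011,.030,z])),pr(T+A.apply([.011,-.030,z])))
E
```

```text
time: 8.8
ee_pos: [0.5692, 0.0199, 0.055]
tcp_rot: [-180.0, -0.1, 160.9]
wrist_force: [0.3, -0.4, 0.5]
opening: 0.0597
grasp_force: 0.0
tool z 0 [513. 253.] [254. 253.]
tool z -0.01 [521. 267.] [247. 267.]
tool z -0.02 [529. 282.] [239. 283.]
tool z -0.03 [539. 300.] [230. 300.]
tool z -0.04 [549. 320.] [220. 320.]
```

View pics/w4.png

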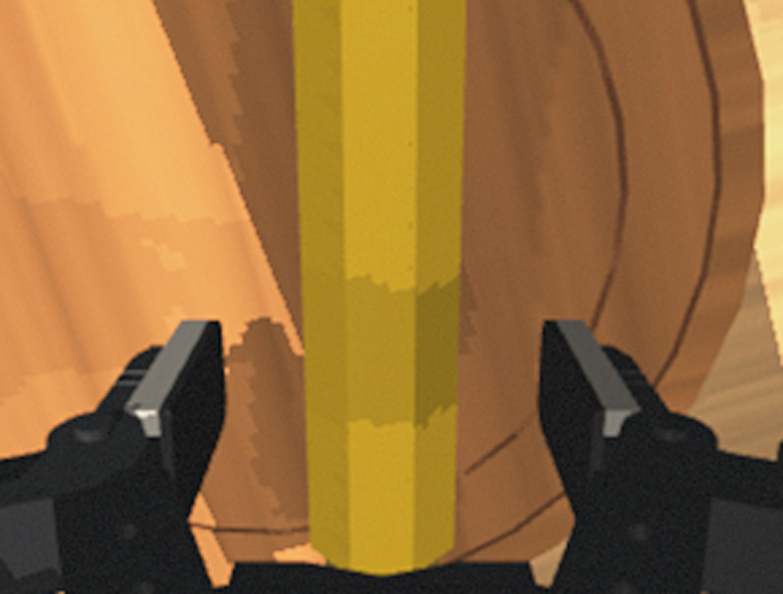

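The pad tips are at (221,320) and (542,320), which is 40 mm behind the reported TCP at this opening. That leaves them at about z=0.095. The handle is centred between them. I'll descend another 17 mm and close.

```bash
python3 -m crank '[{"gripper":50,"travel":[0,0,6],"twist":[0,0,0]},{"gripper":50,"travel":[0,0,6],"twist":[0,0,0]},{"gripper":50,"travel":[0,0,5],"twist":[0,0,0]},{"gripper":50,"travel":[0,0,0],"twist":[0,0,0]}]' 40; python3 -m crank '[{"gripper":25,"travel":[0,0,0],"twist":[0,0,0]},{"gripper":15,"travel":[0,0,0],"twist":[0,0,0]},{"gripper":15,"travel":[0,0,0],"twist":[0,0,0]},{"gripper":15,"travel":[0,0,0],"twist":[0,0,0]}]' 40
```

```text
time: 9.35
ee_pos: [0.5696, 0.02, 0.0387]
tcp_rot: [180.0, -0.0, 160.9]
wrist_force: [0.0, -0.1, -0.1]
opening: 0.0497
grasp_force: 0.0
time: 9.85
ee_pos: [0.5701, 0.02, 0.0396]
tcp_rot: [180.0, 0.1, 160.9]
wrist_force: [0.2, 0.7, 2.4]
opening: 0.0289
grasp_force: 40.2
```

```bash
python3 -m crank '[{"gripper":15,"travel":[0,0,-10],"twist":[0,0,0]},{"gripper":15,"travel":[0,0,-25],"twist":[0,0,0]},{"gripper":15,"travel":[0,0,-35],"twist":[0,0,0]},{"gripper":15,"travel":[0,0,-30],"twist":[0,0,0]},{"gripper":15,"travel":[0,0,0],"twist":[0,0,0]}]'
python3 - <<'E'
from h import *
go([.467,-.393,.139],[180,0,177]); print(np.round(bot.get_obs()["q"],1))
E
```

```text
time: 10.48
ee_pos: [0.571, 0.02, 0.1422]
tcp_rot: [179.9, 0.3, 160.9]
wrist_force: [0.2, 0.5, -0.8]
opening: 0.0288
grasp_force: 39.8
travel mm [ -36.8 -424.3    2.5] twist rad [ 0.001  0.005 -0.281] t 10.47
[ 2.   6.8  5.6 88.5  0.  21.1]
```

```bash
python3 -m crank '[{"gripper":15,"travel":[-3,-22,0],"twist":[0,0,0]},{"gripper":15,"travel":[-3.5,-42,0],"twist":[0,0,0]},{"gripper":15,"travel":[-3.5,-42,0],"twist":[0,0,0]},{"gripper":15,"travel":[-3.5,-42,0],"twist":[0,0,0]},{"gripper":15,"travel":[-3.5,-42,0],"twist":[0,0,0]},{"gripper":15,"travel":[-3.5,-42,0],"twist":[0,0,0]},{"gripper":15,"travel":[-3.5,-42,0],"twist":[0,0,0]},{"gripper":15,"travel":[-3.5,-42,0],"twist":[0,0,0]},{"gripper":15,"travel":[-3.5,-42,0],"twist":[0,0,0]},{"gripper":15,"travel":[-3.5,-42,0],"twist":[0,0,0]},{"gripper":15,"travel":[-2,-24,0],"twist":[0,0,0]}]';python3 -m crank '[{"gripper":15,"travel":[0,0,0],"twist":[0,0,-0.094]},{"gripper":15,"travel":[0,0,0],"twist":[0,0,-0.094]},{"gripper":15,"travel":[0,0,0],"twist":[0,0,-0.093]},{"gripper":15,"travel":[0,0,0],"twist":[0,0,0]}]';  python3 - <<'E'
from h import *
im=bot.camera("wrist"); cv2.imwrite("pics/w5.png",im[...,::-1])
go([.467,-.393,-.019],[180,0,177]); print(np.round(bot.get_obs()["q"],1))
C=cal("wrist")
for p in [(.37,-.341,.021),(.365,-.435,.021),(.616,-.354,.021),(.618,-.448,.021)]: print(proj("wrist",p,C))
np.save("c5.npy",np.array(C,dtype=object),allow_pickle=True)
E
```

```text
time: 11.85
ee_pos: [0.4646, -0.394, 0.1378]
tcp_rot: [179.9, -0.1, 160.8]
wrist_force: [-0.2, 0.6, -2.1]
opening: 0.0292
grasp_force: 39.8
time: 12.35
ee_pos: [0.4657, -0.3922, 0.1385]
tcp_rot: [179.9, -0.0, 177.0]
wrist_force: [0.5, 0.1, -0.6]
opening: 0.0291
grasp_force: 39.8
travel mm [ -1.4  -0.8 157.6] twist rad [ 0.001  0.    -0.001] t 12.4
[-40.1  12.3  11.5  89.1   0.  -37. ]
[370.54149312  87.02987533]
[270.09607436  87.12052629]
[361.40321329 314.11798561]
[280.63729389 319.46397177]
```

View pics/w5.png

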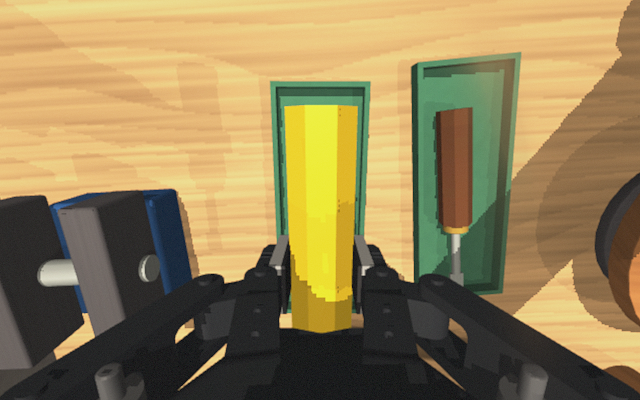

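The tray's near edge runs from (271,82) to (371,82), against a prediction of (270..370, 87). The gouge is aligned with the tray and centred across it, so I'll lower it.

```bash
python3 -m crank '[{"gripper":15,"travel":[0,0,30],"twist":[0,0,0]},{"gripper":15,"travel":[0,0,40],"twist":[0,0,0]},{"gripper":15,"travel":[0,0,40],"twist":[0,0,0]},{"gripper":15,"travel":[0,0,25],"twist":[0,0,0]},{"gripper":15,"travel":[0,0,12],"twist":[0,0,0]},{"gripper":15,"travel":[0,0,6],"twist":[0,0,0]},{"gripper":15,"travel":[0,0,0],"twist":[0,0,0]}]'
```

```text
time: 13.28
ee_pos: [0.466, -0.3928, -0.0133]
tcp_rot: [-180.0, 0.1, 177.0]
wrist_force: [0.4, -0.7, -2.0]
opening: 0.0291
grasp_force: 39.8
```

```bash
python3 -m crank '[{"gripper":15,"travel":[0,0,4],"twist":[0,0,0]},{"gripper":15,"travel":[0,0,2.5],"twist":[0,0,0]},{"gripper":15,"travel":[0,0,0],"twist":[0,0,0]}]'
```

```text
time: 13.65
ee_pos: [0.4657, -0.3926, -0.0205]
tcp_rot: [180.0, 0.0, 177.0]
wrist_force: [-0.1, 0.5, -0.5]
opening: 0.0291
grasp_force: 39.8
```

```bash
python3 -m crank '[{"gripper":15,"travel":[0,0,1],"twist":[0,0,0]},{"gripper":33,"travel":[0,0,0],"twist":[0,0,0]},{"gripper":42,"travel":[0,0,0],"twist":[0,0,0]},{"gripper":42,"travel":[0,0,0],"twist":[0,0,0]},{"gripper":42,"travel":[0,0,-15],"twist":[0,0,0]},{"gripper":42,"travel":[0,0,-30],"twist":[0,0,0]},{"gripper":42,"travel":[0,0,-50],"twist":[0,0,0]},{"gripper":42,"travel":[0,0,-60],"twist":[0,0,0]},{"gripper":42,"travel":[0,0,-30],"twist":[0,0,0]}]'
python3 - <<'E'
from h import *
print(np.round(bot.get_obs()["q"],1)); go([.503,.271,.165],[180,0,186])
im=bot.camera("wrist"); cv2.imwrite("pics/w6.png",im[...,::-1])
# 2D lift-out check, bin frame mm; template pose (x,z of origin, tilt)
th=lambda t:np.radians(t)
hulls={"plate":[(-75,0),(75,0),(75,10),(-75,10)],"grip":[(17,10),(35,10),(35,65),(17,65)],"fing":[(2,25),(50,25),(50,100),(2,100)],"body":[(-17,100),(69,100),(69,260),(-17,260)]}
obs={"floor":[(-100,-20),(100,-20),(100,8),(-100,8)],"lw":[(-100,0),(-92,0),(-92,104),(-100,104)],"shelf":[(-92,70),(-22,70),(-22,76),(-92,76)],"stone":[(-85,76),(-31,76),(-31,94),(-85,94)],"rw":[(92,0),(100,0),(100,104),(92,104)]}
def pts(h,x,z,t):
    a=np.array(h,float); c,s=np.cos(th(t)),np.sin(th(t)); return np.c_[x+c*a[:,0]-s*a[:,1],z+s*a[:,0]+c*a[:,1]]
def sep(P,Q):  # max separating distance over edge normals
    b=-1e9
    for S,sg in((P,1),(Q,-1)):
        for i in range(len(S)):
            e=S[(i+1)%len(S)]-S[i]; n=np.array([e[1],-e[0]])/np.hypot(*e)
            b=max(b,((Q if sg==1 else P)-S[i]).dot(n).min())
    return b
way=[(3,8,0),(6,14,3),(14,32,12),(22,48,20),(35,62,26),(60,80,28),(90,98,28),(120,120,28),(140,150,28),(150,170,15),(150,190,0)]
for a,b in zip(way,way[1:]):
    m=(1e9,)
    for k in np.linspace(0,1,15):
        w=np.array(a)+k*(np.array(b)-a)
        for n,h in hulls.items():
            for on,o in obs.items(): m=min(m,(sep(pts(h,*w),np.array(o,float)),n,on))
    print(b,np.round(m[0],1),m[1:])
E
```

```text
time: 14.78
ee_pos: [0.4663, -0.3932, 0.1688]
tcp_rot: [-179.8, 0.3, 177.0]
wrist_force: [0.6, 0.2, -0.7]
opening: 0.0423
grasp_force: 0.0
[-40.2  12.4  14.9  92.1   0.  -37.2]
travel mm [ -2.  665.2   1.8] twist rad [-0.003  0.005 -0.157] t 14.78
(6, 14, 3) 0.0 ('plate', 'floor')
(14, 32, 12) 2.1 ('plate', 'floor')
(22, 48, 20) -0.5 ('plate', 'rw')
(35, 62, 26) -10.4 ('plate', 'rw')
(60, 80, 28) -12.1 ('plate', 'rw')
(90, 98, 28) -6.2 ('plate', 'rw')
(120, 120, 28) -4.4 ('plate', 'rw')
(140, 150, 28) 1.0 ('plate', 'rw')
(150, 170, 15) 18.1 ('plate', 'rw')
(150, 190, 0) 48.7 ('plate', 'rw')
```

View pics/w6.png

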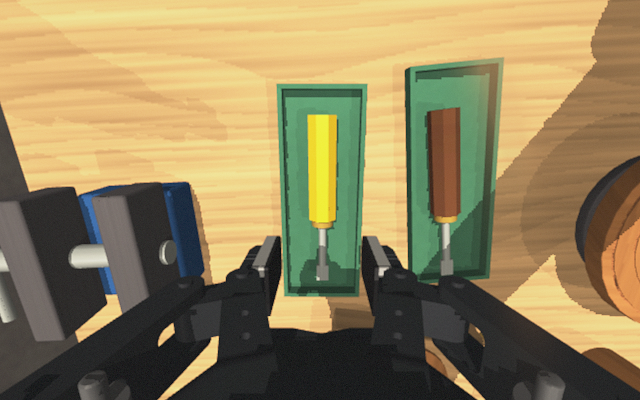

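The yellow gouge lies flat in the empty tray: butt at (322,115), tip at (322,278), inside the tray's (278..367, 85..297). Next I'll move over the bin and search for a collision-free lift-out path.

```bash
python3 -m crank '[{"gripper":45,"travel":[0,40,0],"twist":[0,0,0]},{"gripper":45,"travel":[0,57,0],"twist":[0,0,0]},{"gripper":45,"travel":[0,58,0],"twist":[0,0,0]},{"gripper":45,"travel":[0,58,0],"twist":[0,0,0]},{"gripper":45,"travel":[0,58,0],"twist":[0,0,0]},{"gripper":45,"travel":[0,58,0],"twist":[0,0,0]},{"gripper":45,"travel":[0,58,0],"twist":[0,0,0]},{"gripper":45,"travel":[0,58,0],"twist":[0,0,0]},{"gripper":45,"travel":[0,58,0],"twist":[0,0,0]},{"gripper":45,"travel":[0,58,0],"twist":[0,0,0]},{"gripper":45,"travel":[0,58,0],"twist":[0,0,0]},{"gripper":45,"travel":[-2,46,0],"twist":[0,0,0]}]'; python3 -m crank '[{"gripper":45,"travel":[0,0,0],"twist":[0,0,-0.08]},{"gripper":45,"travel":[0,0,0],"twist":[0,0,-0.077]},{"gripper":45,"travel":[0,0,0],"twist":[0,0,0]}]'
cat > plan.py <<'E'
import numpy as np,heapq
hulls={"plate":[(-75,0),(75,0),(75,10),(-75,10)],"grip":[(17,10),(35,10),(35,65),(17,65)],"fing":[(2,33),(50,33),(50,106),(2,106)],"body":[(-17,106),(69,106),(69,260),(-17,260)]}
obs={"floor":[(-100,-20),(100,-20),(100,8),(-100,8)],"lw":[(-100,0),(-92,0),(-92,104),(-100,104)],"shelf":[(-92,70),(-22,70),(-22,76),(-92,76)],"stone":[(-85,76),(-31,76),(-31,94),(-85,94)],"rw":[(92,0),(100,0),(100,104),(92,104)]}
O=[np.array(o,float) for o in obs.values()]; H=[np.array(h,float) for h in hulls.values()]
def tr(a,x,z,t):
    c,s=np.cos(np.radians(t)),np.sin(np.radians(t)); return np.c_[x+c*a[:,0]-s*a[:,1],z+s*a[:,0]+c*a[:,1]]
def half(S,Q):
    e=np.roll(S,-1,0)-S; n=np.c_[e[:,1],-e[:,0]]/np.hypot(*e.T)[:,None]
    return ((Q[None]-S[:,None])*n[:,None]).sum(2).min(1).max()
def clr(w): return min(max(half(P,Q),half(Q,P)) for P in (tr(h,*w) for h in H) for Q in O)
if __name__=="__main__":
    st=np.array([4,4,4.]); base=np.array([3,8.,0]); memo={}
    def c(k):
        if k not in memo: memo[k]=clr(base+st*k)
        return memo[k]
    D={(0,0,0):0}; pq=[(0,(0,0,0))]; prev={}
    while pq:
        d,k=heapq.heappop(pq)
        if d>D[k]: continue
        if k[1]*4+8>=150 and k[2]==0: break
        for dk in np.ndindex(3,3,3):
            n=tuple(np.array(k)+np.array(dk)-1)
            if n==k or n[2]<0 or n[2]>12 or n[1]<0 or n[0]<-6 or n[0]>45: continue
            q=c(n)
            if q<(0 if n[1]<2 else 1.5): continue
            nd=d+np.linalg.norm(np.array(n)-k)*(1+ (max(0,10-q)/3)**2)
            if nd<D.get(n,1e9): D[n]=nd; prev[n]=k; heapq.heappush(pq,(nd,n))
    path=[k]
    while k in prev: k=prev[k]; path.append(k)
    for k in path[::-1]: print(base+st*k,round(c(k),1))
E
timeout 400 python3 plan.py
python3 - <<'E'
from h import *
im=bot.camera("wrist"); C=cal("wrist"); cv2.imwrite("pics/w7.png",im[...,::-1]); np.save("c7.npy",np.array(C,dtype=object),allow_pickle=True)
o=bot.get_obs(); print(o["ee_pos"],o["tcp_rot"],o["q"].round(1))
hsv=cv2.cvtColor(im,cv2.COLOR_RGB2HSV); m=(((hsv[...,0]<6)|(hsv[...,0]>174))&(hsv[...,1]>170)&(hsv[...,2]>90)).astype(np.uint8)
n,l,s,c=cv2.connectedComponentsWithStats(m); print(s[1:][s[1:,4]>80],c[1:][s[1:,4]>80])
E
```

```text
time: 16.32
ee_pos: [0.502, 0.2737, 0.1648]
tcp_rot: [179.9, 0.1, 177.1]
wrist_force: [1.8, -1.3, 0.2]
opening: 0.045
grasp_force: 0.0
time: 16.7
ee_pos: [0.5022, 0.2715, 0.1644]
tcp_rot: [180.0, 0.1, -174.0]
wrist_force: [0.6, -0.6, 0.2]
opening: 0.0451
grasp_force: 0.0
[3. 8. 0.] 0.0
[ 3. 12.  0.] 4.0
[ 3. 16.  0.] 8.0
[ 3. 20.  0.] 12.0
[ 3. 24.  0.] 14.0
[ 3. 28.  0.] 14.0
[ 3. 32.  0.] 14.0
[ 3. 36.  4.] 14.2
[ 3. 40.  8.] 14.7
[ 3. 44. 12.] 15.6
[ 3. 48. 16.] 16.9
[ 7. 52. 20.] 14.5
[11. 56. 24.] 12.5
[15. 60. 28.] 10.8
[19. 64. 32.] 9.4
[23. 68. 36.] 11.4
[27. 72. 36.] 12.3
[31. 76. 36.] 13.2
[35. 80. 36.] 14.1
[39. 84. 36.] 14.5
[43. 88. 36.] 13.6
[47. 92. 36.] 12.8
[51. 96. 36.] 11.9
[ 55. 100.  36.] 11.0
[ 55. 104.  36.] 10.4
[ 55. 108.  36.] 10.4
[ 55. 112.  36.] 10.4
[ 55. 116.  36.] 10.8
[ 55. 120.  32.] 13.6
[ 55. 124.  28.] 15.1
[ 55. 128.  24.] 17.4
[ 55. 132.  20.] 18.8
[ 55. 136.  16.] 21.3
[ 55. 140.  12.] 30.4
[ 55. 144.   8.] 39.6
[ 55. 148.   4.] 46.5
[ 55. 152.   0.] 48.0
[0.50228816 0.27136638 0.16439984] [ 1.79973487e+02  6.94044304e-02 -1.74087033e+02] [28.4  7.2  8.4 91.2 -0.  22.5]
[[ 314  167   21   64 1131]] [[324.14323607 197.80725022]]
```

View pics/w7.png

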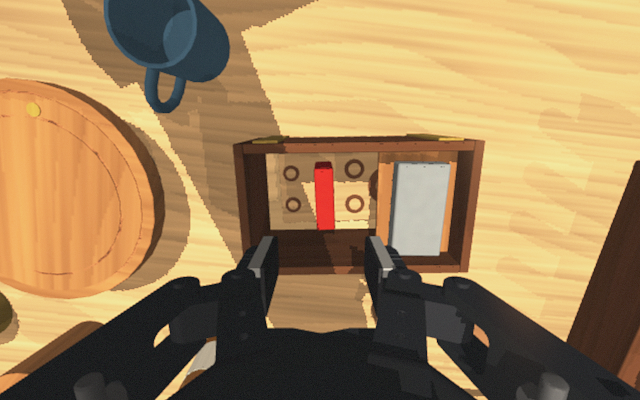

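The picture shows the red grip's top face from (315,167) to (335,231), with the bin rim corners at (235,143), (484,140), (467,270) and (246,272). The shelf edge is at x≈378 and the stone spans 393..449.

Run:
```python
from h import *
C=tuple(np.load("c7.npy",allow_pickle=True)); im=cv2.cvtColor(cv2.imread("pics/w7.png"),cv2.COLOR_BGR2HSV)
m=((im[...,0]<6)|(im[...,0]>174))&(im[...,1]>170)&(im[...,2]>90)
for v in(170,180,190,200,210,220,228):
    u=np.where(m[v,300:350])[0]+300; print(v,u.min(),u.max(),np.round(back("wrist",u.min()-.5,v,.073,C)[:2],4),np.round(back("wrist",u.max()+.5,v,.073,C)[:2],4))
B=lambda u,v,z:back("wrist",u,v,z,C)[:2]
print("ends",B(324,167,.073),B(326,231,.073))
print("bin",B(235,143,.104),B(484,140,.104),B(467,270,.104),B(246,272,.104))
print("shelf",B(378,200,.076),"stone",B(393,163,.094),B(390,250,.094))
print("plate",B(269,152,.018),B(269,230,.018))
```

```text
170 314 332 [0.4791 0.2616] [0.4773 0.2789]
180 314 332 [0.4883 0.2625] [0.4865 0.28  ]
190 315 333 [0.4977 0.2643] [0.4959 0.282 ]
200 316 333 [0.5072 0.2662] [0.5055 0.2831]
210 316 333 [0.517  0.2672] [0.5152 0.2842]
220 316 334 [0.527  0.2681] [0.5251 0.2863]
228 317 333 [0.535  0.2699] [0.5333 0.2863]
ends [0.47532525 0.2708769 ] [0.53714572 0.27937449]
bin [0.4590026  0.19812793] [0.43654459 0.39327631] [0.54930285 0.40642435] [0.57134087 0.2107816 ]
shelf [0.50043657 0.32409672] stone [0.46293195 0.32753285] [0.54151165 0.33805559]
plate [0.47329742 0.21105642] [0.56370423 0.21613035]
```

```bash
python3 -c "
from h import *
go([.506,.2735,.010],[180,0,-172.3])"
```

```text
travel mm [ -3.7   1.7 154.4] twist rad [ 0.     0.001 -0.031] t 16.75
```

```bash
python3 -m crank '[{"gripper":45,"travel":[-3.7,1.7,30],"twist":[0,0,-0.031]},{"gripper":45,"travel":[0,0,35],"twist":[0,0,0]},{"gripper":45,"travel":[0,0,35],"twist":[0,0,0]},{"gripper":45,"travel":[0,0,25],"twist":[0,0,0]},{"gripper":45,"travel":[0,0,17],"twist":[0,0,0]},{"gripper":45,"travel":[0,0,8],"twist":[0,0,0]},{"gripper":45,"travel":[0,0,3.5],"twist":[0,0,0]},{"gripper":45,"travel":[0,0,0],"twist":[0,0,0]}]' 80; python3 -m crank '[{"gripper":20,"travel":[0,0,0],"twist":[0,0,0]},{"gripper":8,"travel":[0,0,0],"twist":[0,0,0]},{"gripper":8,"travel":[0,0,0],"twist":[0,0,0]},{"gripper":8,"travel":[0,0,0],"twist":[0,0,0]},{"gripper":8,"travel":[0,0,0],"twist":[0,0,0]}]' 80
```

```text
time: 17.75
ee_pos: [0.5062, 0.2736, 0.0109]
tcp_rot: [180.0, 0.1, -172.2]
wrist_force: [-0.6, -0.1, 0.2]
opening: 0.0451
grasp_force: 0.0
time: 18.38
ee_pos: [0.5064, 0.2738, 0.0112]
tcp_rot: [180.0, 0.1, -172.2]
wrist_force: [-0.8, 0.2, 5.4]
opening: 0.0165
grasp_force: 79.0
```

Run:
```python
import numpy as np
from plan import clr
W=np.array([(3,8,0),(3,12,0),(3,20,0),(3,32,0),(3,40,8),(3,48,16),(11,56,24),(19,64,32),(25,70,36),(35,80,36),(45,90,36),(55,100,36),(55,116,36),(60,136,27),(75,160,18),(90,178,9),(100,190,0)],float)
t=lambda w:np.array([w[0]+26*np.cos(np.radians(w[2]))-3*np.sin(np.radians(w[2])),w[1]+26*np.sin(np.radians(w[2]))+3*np.cos(np.radians(w[2]))])
for a,b in zip(W,W[1:]):
    d=t(b)-t(a); c,s=np.cos(np.radians(a[2])),np.sin(np.radians(a[2]))
    along,up=c*d[0]+s*d[1],-s*d[0]+c*d[1]
    print(b,"travel",[0,round(-along,1),round(-up,1)],"rx",round(np.radians(b[2]-a[2]),3),"clr",round(min(clr(a+k*(b-a)) for k in np.linspace(.2,1,9)),1))
```

```text
[ 3. 12.  0.] travel [0, np.float64(-0.0), np.float64(-4.0)] rx 0.0 clr 0.8
[ 3. 20.  0.] travel [0, np.float64(-0.0), np.float64(-8.0)] rx 0.0 clr 5.6
[ 3. 32.  0.] travel [0, np.float64(-0.0), np.float64(-12.0)] rx 0.0 clr 14.0
[ 3. 40.  8.] travel [0, np.float64(0.7), np.float64(-11.6)] rx 0.14 clr 14.0
[ 3. 48. 16.] travel [0, np.float64(-0.4), np.float64(-11.5)] rx 0.14 clr 15.1
[11. 56. 24.] travel [0, np.float64(-9.2), np.float64(-9.1)] rx 0.14 clr 12.5
[19. 64. 32.] travel [0, np.float64(-9.9), np.float64(-7.6)] rx 0.14 clr 9.4
[25. 70. 36.] travel [0, np.float64(-8.0), np.float64(-3.7)] rx 0.07 clr 8.1
[35. 80. 36.] travel [0, np.float64(-14.0), np.float64(-2.2)] rx 0.0 clr 12.3
[45. 90. 36.] travel [0, np.float64(-14.0), np.float64(-2.2)] rx 0.0 clr 13.2
[ 55. 100.  36.] travel [0, np.float64(-14.0), np.float64(-2.2)] rx 0.0 clr 11.0
[ 55. 116.  36.] travel [0, np.float64(-9.4), np.float64(-12.9)] rx 0.0 clr 10.4
[ 60. 136.  27.] travel [0, np.float64(-15.9), np.float64(-9.1)] rx -0.157 clr 14.2
[ 75. 160.  18.] travel [0, np.float64(-24.4), np.float64(-10.5)] rx -0.157 clr 30.0
[ 90. 178.   9.] travel [0, np.float64(-20.0), np.float64(-8.4)] rx -0.157 clr 49.1
[100. 190.   0.] travel [0, np.float64(-11.9), np.float64(-6.2)] rx -0.157 clr 75.8
```

```bash
python3 -m crank '[{"gripper":8,"travel":[0,0,-4],"twist":[0,0,0]},{"gripper":8,"travel":[0,0,-8],"twist":[0,0,0]},{"gripper":8,"travel":[0,0,-12],"twist":[0,0,0]},{"gripper":8,"travel":[0,0.7,-11.6],"twist":[0.14,0,0]},{"gripper":8,"travel":[0,-0.4,-11.5],"twist":[0.14,0,0]},{"gripper":8,"travel":[0,0,0],"twist":[0,0,0]}]'
```

```text
time: 19.12
ee_pos: [0.5055, 0.2774, 0.0576]
tcp_rot: [-164.0, 0.0, -172.1]
wrist_force: [-0.1, 0.1, -2.6]
opening: 0.0171
grasp_force: 79.0
```

```bash
python3 -m crank '[{"gripper":8,"travel":[0,-10.5,-9.1],"twist":[0.14,0,0]},{"gripper":8,"travel":[0,-10,-7.6],"twist":[0.14,0,0]},{"gripper":8,"travel":[0,-8,-3.7],"twist":[0.07,0,0]},{"gripper":8,"travel":[0,-14,-2.2],"twist":[0,0,0]},{"gripper":8,"travel":[0,-14,-2.2],"twist":[0,0,0]},{"gripper":8,"travel":[0,-14,-2.2],"twist":[0,0,0]},{"gripper":8,"travel":[0,0,0],"twist":[0,0,0]}]'
python3 - <<'E'
from h import *
o=bot.get_obs(); h=np.radians(-83); d=o["ee_pos"][:2]-[.5045,.301]; print("bin x,y",d@[np.cos(h),np.sin(h)],d@[-np.sin(h),np.cos(h)],o["ee_pos"][2],"want x .074 z .118",o["q"].round(0))
E
```

```text
time: 20.0
ee_pos: [0.5127, 0.2262, 0.1194]
tcp_rot: [-144.0, 0.2, -172.3]
wrist_force: [-0.9, 0.9, -2.7]
opening: 0.0167
grasp_force: 79.3
bin x,y 0.07519258605624161 -0.000984619317689275 0.11939589054233213 want x .074 z .118 [ 40.  24.  16. 103. -30.  38.]
```

```bash
python3 -m crank '[{"gripper":8,"travel":[0,-9.4,-12.9],"twist":[0,0,0]},{"gripper":8,"travel":[0,-15.9,-9.1],"twist":[-0.157,0,0]},{"gripper":8,"travel":[0,-24.4,-10.5],"twist":[-0.157,0,0]},{"gripper":8,"travel":[0,-20,-8.4],"twist":[-0.157,0,0]},{"gripper":8,"travel":[0,-12,-6.2],"twist":[-0.157,0,0]},{"gripper":8,"travel":[0,0,0],"twist":[0,0,0]}]'
python3 - <<'E'
from h import *
from scipy.optimize import least_squares
def fit(f,n,C,lo,hi,mask):
    im=cv2.cvtColor(cv2.imread(f),cv2.COLOR_BGR2LAB).astype(float); g=cv2.GaussianBlur(im,(0,0),1)
    def rim(p,r): 
        a=np.radians(mask); P=np.c_[p[0]+r*np.cos(a),p[1]+r*np.sin(a),np.full(len(a),.066)]; return np.array([proj(n,q,C) for q in P])
    best=(0,)
    for x in np.arange(.520,.552,.002):
        for y in np.arange(-.012,.014,.002):
            A=rim((x,y),.106);B=rim((x,y),.114); s=lambda u:np.array([cv2.remap(g.astype(np.float32),np.float32([[q[0]]]),np.float32([[q[1]]]),1)[0,0] for q in u])
            sc=np.linalg.norm(s(A)-s(B),axis=1).clip(0,40).mean()
            if sc>best[0]: best=(sc,x,y)
    print(f,np.round(best,3))
fit("pics/top0.png","top",cal("top"),0,0,np.arange(0,360,5))
c=dict(np.load("w1.npz")); C1=(200/np.tan(np.radians(c["vfov"]/2)),float(c["cx"]),float(c["cy"]),c["camera_from_world"])
fit("pics/w1.png","wrist",C1,0,0,np.r_[-90:100:4])
print(back("wrist",264.5,207,.066,C1))
o=bot.get_obs(); print(o["ee_pos"],o["tcp_rot"],o["opening"],o["q"].round(0))
E
```

```text
time: 20.75
ee_pos: [0.5198, 0.1735, 0.1954]
tcp_rot: [-180.0, 0.2, -172.5]
wrist_force: [0.1, -0.5, -3.0]
opening: 0.0169
grasp_force: 79.4
pics/top0.png [2.0484e+01 5.3800e-01 2.0000e-03]
pics/w1.png [34.405  0.538  0.   ]
[ 0.54837873 -0.00370648  0.066     ]
[0.51976379 0.17353483 0.19544288] [-179.97272346    0.24018654 -172.46728658] 0.016945347808802108 [19.  4.  9. 94. -0. 11.]
```

```bash
python3 -m crank '[{"gripper":8,"travel":[0.8,-24,0],"twist":[0,0,0]},{"gripper":8,"travel":[0.8,-40,0],"twist":[0,0,0]},{"gripper":8,"travel":[0.8,-45,0],"twist":[0,0,0]},{"gripper":8,"travel":[0.8,-45,10],"twist":[0,0,0]},{"gripper":8,"travel":[0.8,-30,20],"twist":[0,0,0]},{"gripper":8,"travel":[0.4,-15,25],"twist":[0,0,0]},{"gripper":8,"travel":[0,0,25],"twist":[0,0,0]},{"gripper":8,"travel":[0,0,20],"twist":[0,0,0]},{"gripper":8,"travel":[0,0,10],"twist":[0,0,0]},{"gripper":8,"travel":[0,0,0],"twist":[0,0,0]}]'; python3 -c "
from h import *
go([.5414,-.0248,.0692],[180,0,-172.5])"
```

```text
time: 22.0
ee_pos: [0.5414, -0.0213, 0.0827]
tcp_rot: [-179.9, -0.1, -172.2]
wrist_force: [0.1, -1.0, -3.0]
opening: 0.0168
grasp_force: 79.3
travel mm [ 0.5 -3.4 13.5] twist rad [-0.002 -0.001  0.006] t 22.0
```

```bash
python3 -m crank '[{"gripper":8,"travel":[0.5,-3.4,5],"twist":[0,0,0]},{"gripper":8,"travel":[0,0,4],"twist":[0,0,0]},{"gripper":8,"travel":[0,0,2],"twist":[0,0,0]},{"gripper":8,"travel":[0,0,0],"twist":[0,0,0]}]'; python3 -m crank '[{"gripper":8,"travel":[0,0,1],"twist":[0,0,0]},{"gripper":8,"travel":[0,0,1],"twist":[0,0,0]},{"gripper":8,"travel":[0,0,0],"twist":[0,0,0]}]'
```

```text
time: 22.5
ee_pos: [0.5417, -0.0254, 0.0721]
tcp_rot: [-179.9, 0.0, -172.2]
wrist_force: [0.1, 0.2, -2.1]
opening: 0.0165
grasp_force: 79.5
time: 22.88
ee_pos: [0.5417, -0.0253, 0.0701]
tcp_rot: [-179.9, 0.0, -172.2]
wrist_force: [0.0, -0.6, -2.8]
opening: 0.0172
grasp_force: 79.5
```

```bash
python3 -m crank '[{"gripper":8,"travel":[0,0,1],"twist":[0,0,0]},{"gripper":8,"travel":[0,0,0],"twist":[0,0,0]}]'; python3 -m crank '[{"gripper":8,"travel":[0,0,1],"twist":[0,0,0]},{"gripper":8,"travel":[0,0,0],"twist":[0,0,0]}]'
```

```text
time: 23.12
ee_pos: [0.5419, -0.0254, 0.0694]
tcp_rot: [-179.9, 0.1, -172.2]
wrist_force: [0.3, -1.1, -1.0]
opening: 0.0173
grasp_force: 79.7
time: 23.38
ee_pos: [0.542, -0.0255, 0.0692]
tcp_rot: [-179.9, 0.1, -172.2]
wrist_force: [-2.6, -0.8, 6.0]
opening: 0.0169
grasp_force: 80.8
```

Contact is confirmed at the expected height. I'll release, retreat upward and check the result numerically.

```bash
python3 -m crank '[{"gripper":19,"travel":[0,0,0],"twist":[0,0,0]},{"gripper":24,"travel":[0,0,0],"twist":[0,0,0]},{"gripper":32,"travel":[0,0,0],"twist":[0,0,0]},{"gripper":38,"travel":[0,0,0],"twist":[0,0,0]},{"gripper":38,"travel":[0,0,-20],"twist":[0,0,0]},{"gripper":38,"travel":[0,0,-40],"twist":[0,0,0]},{"gripper":38,"travel":[0,0,-50],"twist":[0,0,0]},{"gripper":38,"travel":[0,0,-40],"twist":[0,0,0]},{"gripper":38,"travel":[60,0,0],"twist":[0,0,0]},{"gripper":38,"travel":[60,0,0],"twist":[0,0,0]},{"gripper":38,"travel":[60,0,0],"twist":[0,0,0]},{"gripper":38,"travel":[0,0,0],"twist":[0,0,0]}]'
python3 - <<'E'
from h import *
def red(im):
    h=cv2.cvtColor(im,cv2.COLOR_RGB2HSV); m=(((h[...,0]<6)|(h[...,0]>174))&(h[...,1]>170)&(h[...,2]>80)).astype(np.uint8)
    n,l,s,c=cv2.connectedComponentsWithStats(m); return s[1:][s[1:,4]>60],c[1:][s[1:,4]>60]
for n in("wrist","top"):
    im=bot.camera(n); cv2.imwrite(f"pics/{n}9.png",im[...,::-1]); C=cal(n)
    s,c=red(im); print(n,s.tolist())
    for q in c: print(q.round(1),back(n,*q,.131,C).round(4))
    print("expect",proj(n,[.542,-.0255,.131],C).round(1))
    # plate outline: pale & unsaturated vs disc
    P=[proj(n,np.array([.5383,.0003,.076])+a*np.array([.1357,-.9907,0])+b*np.array([.9907,.1357,0]),C).round(0).tolist() for a,b in((-.075,-.04),(.075,-.04),(.075,.04),(-.075,.04))]; print("plate corners expected",P)
    h=cv2.cvtColor(im,cv2.COLOR_RGB2HSV); 
    mask=np.zeros(im.shape[:2],np.uint8); cv2.fillPoly(mask,[np.int32(P)],1); print("HSV in",np.median(h[mask>0],0))
    big=cv2.dilate(mask,np.ones((9,9)))-cv2.dilate(mask,np.ones((3,3))); print("HSV ring",np.median(h[big>0],0))
E
```

```text
time: 24.88
ee_pos: [0.3608, -0.0497, 0.2194]
tcp_rot: [-179.8, 0.2, -172.3]
wrist_force: [1.4, -0.8, 0.3]
opening: 0.0378
grasp_force: 0.0
wrist []
expect [321.5 357. ]
plate corners expected [[403.0, 296.0], [282.0, 296.0], [284.0, 349.0], [399.0, 349.0]]
HSV in [30. 58. 35.]
HSV ring [68.  40.  29.5]
top [[540, 106, 32, 30, 749], [338, 207, 8, 23, 129]]
[555.6 120.3] [ 0.831  -0.5665  0.131 ]
[341.7 218.5] [ 0.5433 -0.0255  0.131 ]
expect [341.7 219. ]
plate corners expected [[303.0, 241.0], [361.0, 237.0], [358.0, 206.0], [301.0, 211.0]]
HSV in [ 15. 126.  94.]
HSV ring [ 12. 152.  89.]
```

Run:
```python
from h import *
a=cv2.imread("pics/top0.png",0);b=cv2.imread("pics/top9.png",0)
for n,(x,y,w,h) in dict(stone=(178,208,24,42),mug=(262,255,36,46),oil=(264,125,26,36),mallet=(322,112,38,52),tin=(374,148,34,34),relief=(402,135,84,64),fulltray=(400,205,40,100),offcut=(146,160,64,34),binrim=(168,203,92,54)).items():
    t=a[y:y+h,x:x+w]; r=cv2.matchTemplate(b[y-6:y+h+6,x-6:x+w+6],t,cv2.TM_CCOEFF_NORMED); _,m,_,p=cv2.minMaxLoc(r); print(n,round(m,2),(p[0]-6,p[1]-6))
print(bot.get_obs()["time"])
```

```text
stone 0.84 (0, 0)
mug 0.72 (0, 0)
oil 1.0 (0, 0)
mallet 0.94 (0, 0)
tin 1.0 (0, 0)
relief 1.0 (0, 0)
fulltray 0.52 (0, -1)
offcut 0.96 (0, 0)
binrim 0.79 (0, 0)
24.975
```

Nothing else has moved; the lower match scores come from arm shadows. I'll hand in the job.

```bash
python3 -c "
from workcell import bot
print(bot.job_done())"
```

```text
the job is handed in; nothing more can be done
None
```

The job is handed in: the gouge lies flat in the green tray, and by the final camera measurement the template sits flat, grip up and within about 2 mm of the turntable's centre, with nothing else seen to have moved.

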